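# Switch on the dust extractor and hold its sprung gate half open

### The job

Switch the dust extractor on by throwing the isolator's handle right over from off to on, and only then slide the sprung gate of the dust inlet to half open. Finish while holding the gate steady there against its spring (it shuts if let go), with the extractor still on, and leave the loose things on the bench where they are.

Things in the scene. Friction and masses are not known exactly. Their poses are not given: they have to be found in the camera images.
- inlet: Dust inlet: grey steel box fixed to the bench, on the left or the right, 150 (x) by 260 (y) by 70 mm tall; origin under its centre. A round duct, up to 66 mm high, leaves its +y end, to 200 mm from the origin. A mouth in its top (own y -110 to 0, 80 mm wide) is covered by the shut gate. Guides along y at own x +-56 mm are 77 mm high. A spring tube lies along its +x side.
- half_mark (a point): Point fixed on the inlet box, 103 mm above the bench, where the fin's middle stands when the gate is half open (own y -5 mm). On each guide three brass studs, 4 mm high, show the fin's place when shut, half and fully open (own y -55, -5, +45 mm): the middle stud is half.
- gate (a joint): Slide of the flat steel gate on top of the inlet box, in m: 0 shut, 0.100 fully open, growing along the box's own +y (towards the duct). Half open is 0.050. A return spring pushes it shut: 3.2 N at 0, rising 90 N per m (7.7 N at half travel, 12.2 N at full), plus about 0.4 N of friction; let go, it shuts itself.
- gate_grip (a point): Middle of the gate's upright black grip fin, on the moving gate: fin 12 mm thick along the box's y, 50 mm wide along its x, its top 118 mm above the bench (plate surface at 73 mm). The point is 103 mm above the bench; axes as the box's.
- isolator: Extractor isolator: grey box fixed to the bench, 100 (x) by 90 (y) by 50 mm tall, with a pivoted throw handle on top and a conduit on its +y side. Origin under its centre, on the bench. The handle's pivot runs along its own y, 65 mm above the bench over the origin.
- throw (a joint): Angle of the throw handle, rad: 0 off (leaning 0.75 rad from upright to the box's own -x, the robot's side), 1.5 on (leaning 0.75 rad to +x). Over-centre: its weight (200 to 310 g) makes it fall to the nearer stop from more than about 0.2 rad off upright. Moving it takes less than 3 N at the crossbar.
- throw_tip (a point): Centre of the black crossbar of the throw handle: bar 22 mm thick, 70 mm long along the box's y, 85 mm from the pivot. Its centre is 127 mm above the bench at off and on, 150 mm when upright.
- sanding_block: cork sanding block, 60 x 90 x 30 mm, lying close to the robot side of the isolator (bystander); origin at its underside
- jar: white plastic jar, 50 mm across, 70 mm tall, on the robot side of the inlet box (bystander); origin at its underside
- brush: paint brush lying on the robot's left (bystander)
- scraper: flat scraper lying at the far side of the bench (bystander)
- batten: wooden batten, 200 x 45 x 20 mm, on the robot's right (bystander); origin at its underside

How it is judged:
By the outcome, as a careful person would: the job done as asked, in the order asked, and still so for the second after the job is handed in, while the arm keeps its last pose, push and grip.
It also fails if it takes over 45 s, if anything falls off the work surface, if the arm or the gripper's body presses on something with over 40 N, if the wrist force passes 120 N, or if a joint passes its speed limit or range.

### The arm

A 6-joint arm with a two-finger parallel gripper is mounted at the origin on the work surface. World frame = base frame: x ahead of the robot, y to its left, z up, the work surface at z = 0. Lengths are in m, angles in rad, forces in N, time in s.
With the tool pointing down it reaches from about 0.325 to 0.775 m from the base axis. Payload 5.5 kg.
Tool frame: the origin (TCP) lies between the finger pads; the fingertips stand 25 mm ahead of it and the grasp point (between the pads) lies 6 mm ahead of it; z points along the fingers, y is the line along which they close (so a half turn about z gives the same grasp; the last joint's range is limited). The gripper opens to 85 mm and grips with 20 to 120 N. Pads are 22 mm wide; open, the fingers measure 114 mm over their backs; the gripper's body (76 mm by 85 mm) begins 54 mm behind the grasp point. The pads swing forward as they close: fully open they stand 13 mm farther back than shut.
Start: joints at [-1.223, 0.091, 1.231, -0, 1.82, -0.057], TCP at [0.236, -0.552, 0.256] pointing down, gripper open.
Joint ranges: [-2.87, 2.87], [-0.86, 2.18], [0.17, 2.46], [-1.51, 4.65], [0.06, 2.69], [-2.65, 2.65]. Speed limits (rad/s): [2.57, 2.57, 3.01, 3.14, 3.14, 3.14].

### API

Orientations are given as a unit quaternion [x, y, z, w].
In Python, from rig import monitor, get_image, camera_model, workorder gives the robot as it stands.
- The arm moves only by the tool jog_arm, never from a script. Its argument "increments" is a list of rows, each a list of 2 entries, a list of its own where there are three numbers: the shift along the tool's x, y, z in mm, then the turn about the tool's z in rad. A call has 1 to 8 rows; each row shifts and turns the commanded pose from where the row before left it, along the tool's axes as they then stand; what a row does not reach is not made up. A row lasts 1/12 s, in which the tool goes at most 41.7 mm and 7.16 degrees, less where a joint would pass 70% of its speed; a pose out of reach is approached as far as the arm can. A call is refused whole if a number of a shift passes 41.7 or a number of a turn 0.125, either way. A call with a gripper value outside its range is refused whole. "gripper" is the opening, from -1 (shut) to 1 (fully open), set as the call begins (left out, the last holds). The fingers move at their own pace and stop on an object; "squeeze" is the grip in N (left out, the last holds). Time passes only in rows, so rows that do not move let the fingers close. It gives the time, the measured TCP pose, the force, the opening and the grip force at its end, in the units of the state.
- monitor.read_state(): the state, without advancing time (a new reading comes with each control period).
- get_image(name): name is "scene" or "top"; returns the picture (384x512x3 uint8, red, green, blue); there is no depth.
- camera_model(name): a dict with "fx", "fy", "cx", "cy" (pixels), "xyz" and "attitude" of the camera in the world. Camera axes: x right, y down, z forward; pixel columns grow to the right and rows downward; lengths in m; the calibration is good to about 2 mm. A picture is of the moment at which its call begins. camera_model takes no time and is no camera call.
- workorder.job_done(): hands the job in; it is judged then, once.
The state is a dict: "time": time; "qpos": joint angles; "joint_vel": joint speeds; "joint_efforts": joint torques, N m; "tcp_pos": TCP position; "ee_rot": TCP orientation; "wrist_force": force on the tool from outside, world axes, zero at the start; "torque": the same for the moment, N m; "grip_width": opening from 0.0 (shut) to 1.0 (fully open); "gripper_force": force on a finger pad.
Only numpy, scipy, OpenCV 4.12 (cv2) and the standard library are available. Lean on these libraries where they do the work, as an engineer would, in place of code of your own. Each camera call takes 0.05 s, during which the arm holds its last target. There are 200 camera calls.

## Working session

There is one attempt and no reset: what is moved stays moved. The work goes in short steps, Python scripts to look and compute and a tool call to move; the robot and the scene stay as the last step left them, time stands still between calls to the robot, and variables do not carry over. Pictures are saved under pics/ and viewed, at most 10 in all, crops included, and the job is handed in when it is done.

Besides the shell and the picture viewer there is one more tool, called after "Request:" as name([rows], argument=value, ...), one row to a line, values as JSON. jog_arm: Moves the arm, as the interface text tells. Its arguments: {"type":"object","properties":{"increments":{"type":"array"},"gripper":{"type":"number"},"squeeze":{"type":"number"}},"required":["increments"]}

```bash
mkdir -p pics; ls; python3 - <<'E'
from rig import monitor,get_image,camera_model
import cv2
for n in("scene","top"):
    im=get_image(n); cv2.imwrite(f"pics/{n}0.png",im[:,:,::-1]); print(n,camera_model(n))
print(monitor.read_state())
E
```

```text
pics
scene {'fx': 472.91070464654376, 'fy': 472.91070464654376, 'cx': 262.55110332157784, 'cy': 196.37635929540008, 'xyz': array([ 1.13069667, -0.89024684,  1.11208859]), 'attitude': array([ 0.88780796,  0.24851549, -0.11056381, -0.37123137])}
top {'fx': 424.57045966644455, 'fy': 424.57045966644455, 'cx': 257.2960791806159, 'cy': 188.15373866176103, 'xyz': array([ 0.27687605, -0.01762178,  1.59975806]), 'attitude': array([-0.69716326,  0.71066349, -0.05972071,  0.07317263])}
{'time': 0.1, 'qpos': array([-1.22267963e+00,  9.18110588e-02,  1.23174958e+00, -8.11635898e-06,
        1.81977841e+00, -5.67076256e-02]), 'joint_vel': array([-0.00111782, -0.00098442, -0.00283919,  0.00164428,  0.00063917,
        0.00091575]), 'joint_efforts': array([ 2.72658508e-03, -4.60218787e+01, -4.19217682e+01, -2.28266515e-05,
        1.06420860e-02,  1.22463430e-05]), 'tcp_pos': array([ 0.23623962, -0.55132285,  0.2552564 ]), 'ee_rot': array([ 9.79584331e-01,  2.01031777e-01, -1.30670801e-04, -8.63369954e-04]), 'wrist_force': array([ 0.63300892, -0.48291479,  0.80560863]), 'torque': array([ 0.00479502,  0.0010686 , -0.04429513]), 'gripper_force': 0.0, 'grip_width': 1.000902662153074}
```

View pics/scene0.png

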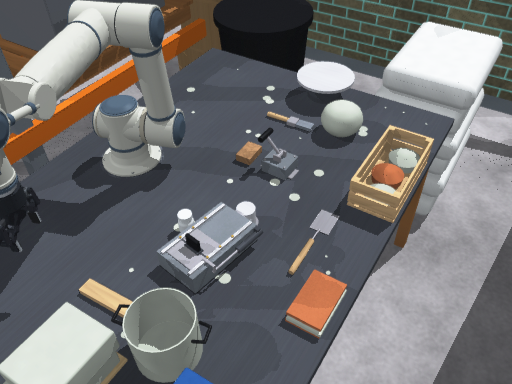

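View pics/top0.png

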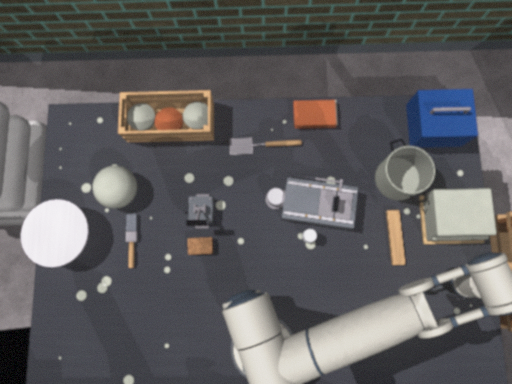

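The scene view has the isolator near (278,155) and the inlet near (210,245). In the top view they are near (200,212) and (320,203), with the handle leaning toward the robot at about (197,222) and the fin at about (336,204). I'll enlarge both areas to pick pixels.

```bash
python3 - <<'E'
import cv2,numpy as np
t=cv2.imread("pics/top0.png");s=cv2.imread("pics/scene0.png")
def crop(im,x,y,w,h,k):
    c=cv2.resize(im[y:y+h,x:x+w],None,fx=k,fy=k,interpolation=cv2.INTER_CUBIC)
    for i in range(0,w,10): cv2.putText(c,str(x+i),(i*k,8),0,.3,(0,255,255)); cv2.line(c,(i*k,10),(i*k,14),(0,255,255))
    for i in range(0,h,10): cv2.putText(c,str(y+i),(0,i*k+4),0,.3,(0,255,255))
    return c
a=np.hstack([crop(t,260,170,100,75,5),crop(t,180,185,60,75,5)]);cv2.imwrite("pics/c1.png",a)
b=np.hstack([crop(s,155,195,110,95,4),crop(s,230,120,80,95,4)]);cv2.imwrite("pics/c2.png",b)
E
```

```text
(no output)
```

View pics/c1.png

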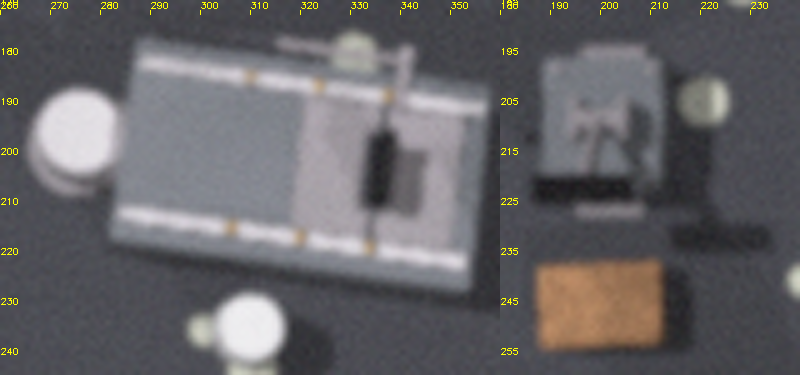

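View pics/c2.png

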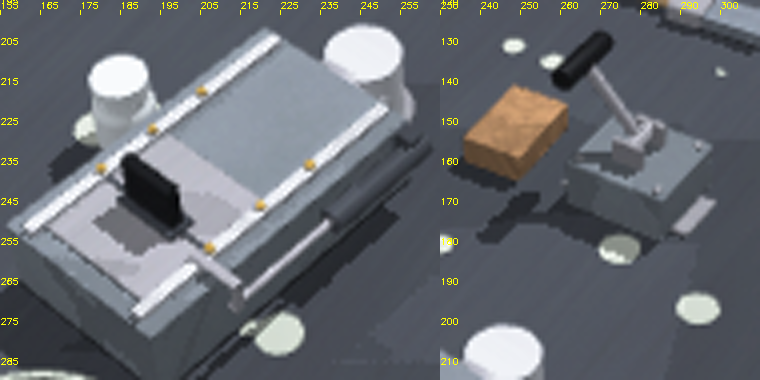

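```bash
cat > h.py <<'E'
import numpy as np
from rig import camera_model
from scipy.spatial.transform import Rotation as R
def ray(n,p):
    c=camera_model(n);d=np.array([(p[0]-c["cx"])/c["fx"],(p[1]-c["cy"])/c["fy"],1])
    d=R.from_quat(c["attitude"]).apply(d);return np.array(c["xyz"]),d/np.linalg.norm(d)
def plane(n,p,z):
    o,d=ray(n,p);return o+d*(z-o[2])/d[2]
def tri(pt,ps):
    A=0;b=0;L=[]
    for n,p in(("top",pt),("scene",ps)):
        o,d=ray(n,p);M=np.eye(3)-np.outer(d,d);A=A+M;b=b+M@o;L.append((o,M))
    X=np.linalg.solve(A,b);return X,[round(1e3*np.linalg.norm(M@(X-o)),1) for o,M in L]
E
python3 - <<'E'
from h import *
np.set_printoptions(precision=4,suppress=True)
T=[(337.6,189.2),(323.6,187),(310,185.2),(334,219.4),(320,217.4),(306.2,215.4)]
S=[(207.25,256.75),(220.25,246.25),(232.5,236.25),(180.25,237),(193.25,227.25),(205.25,217.75)]
P=[]
for t,s in zip(T,S): x=tri(t,s);P.append(x[0]);print(x)
P=np.array(P);d=(P[2]-P[0]+P[5]-P[3])
print("yaw of +y",np.degrees(np.arctan2(d[1],d[0]))-90,"half",(P[1]+P[4])/2,"shut",(P[0]+P[3])/2)
print("bar",tri((197,223),(265.75,135)), "barL",plane("top",(187,222.5),.127),"barR",plane("top",(207,223),.127))
print("pivot fork",tri((200,208.5),(278.7,154)))
print("fin top",tri((335.8,203.5),(193,241)), plane("top",(335.8,203.5),.118))
# isolator box top corners (scene) z=.05
for p in[(261,160),(286,172),(301,157)]:print("iso",plane("scene",p,.05))
for p in[(187,227),(212,226),(212,197),(188,197)]:print("isoT",plane("top",p,.05))
for p in[(187.5,237.5),(212.5,237.5),(212.5,254)]:print("block",plane("top",p,.03))
print("jar",plane("top",(310,235.5),.07))
E
```

```text
(array([ 0.5591, -0.281 ,  0.0771]), [np.float64(2.7), np.float64(2.7)])
(array([ 0.5683, -0.231 ,  0.0764]), [np.float64(2.4), np.float64(2.4)])
(array([ 0.5764, -0.1819,  0.0754]), [np.float64(2.6), np.float64(2.6)])
(array([ 0.4492, -0.2625,  0.0765]), [np.float64(2.6), np.float64(2.6)])
(array([ 0.4576, -0.2127,  0.0757]), [np.float64(2.8), np.float64(2.8)])
(array([ 0.4656, -0.1637,  0.076 ]), [np.float64(2.5), np.float64(2.5)])
yaw of +y -9.663715225949147 half [ 0.513  -0.2219  0.076 ] shut [ 0.5042 -0.2718  0.0768]
bar (array([0.4417, 0.2235, 0.123 ]), [np.float64(3.6), np.float64(3.6)]) barL [0.4409 0.2555 0.127 ] barR [0.4378 0.1856 0.127 ]
pivot fork (array([0.4988, 0.2205, 0.0657]), [np.float64(0.9), np.float64(0.9)])
fin top (array([ 0.5034, -0.2685,  0.0979]), [np.float64(2.4), np.float64(2.4)]) [ 0.4987 -0.2668  0.118 ]
iso [0.4535 0.178  0.05  ]
iso [0.5592 0.1677 0.05  ]
iso [0.5653 0.2635 0.05  ]
isoT [0.4329 0.2696 0.05  ]
isoT [0.4348 0.1778 0.05  ]
isoT [0.5425 0.1781 0.05  ]
isoT [0.5444 0.2674 0.05  ]
block [0.396  0.2709 0.03  ]
block [0.3943 0.1783 0.03  ]
block [0.3341 0.1782 0.03  ]
jar [ 0.3919 -0.1768  0.07  ]
```

The studs sit at z≈0.077 as expected. The inlet is yawed about −9.7°, with half at (0.513,−0.222) and shut at (0.504,−0.272). The isolator pivot is at about (0.499,0.221) and the bar at (0.442,0.223,0.123). First I turn the tool to the inlet's axes and travel toward the isolator.

Request:
jog_arm([
  [[0,0,0],0.115],
  [[0,0,0],0.115],
  [[0,0,0],0.115],
  [[0,0,0],0.115],
  [[0,0,0],0.115],
  [[0,0,0],0],
], gripper=-1)

```text
time: 0.6
tcp_pos: [0.2363, -0.5514, 0.2556]
ee_rot: [0.996, -0.087, -0.0, -0.001]
wrist_force: [0.1, -0.4, 0.6]
grip_width: 0.143
gripper_force: 0.0
```

Request:
jog_arm([
  [[17.4,-35,0],0],
  [[17.4,-35,0],0],
  [[17.4,-35,0],0],
  [[17.4,-35,0],0],
  [[17.4,-35,0],0],
  [[17.4,-35,0],0],
  [[17.4,-35,0],0],
  [[17.4,-35,0],0],
])

```text
time: 1.27
tcp_pos: [0.4216, -0.2974, 0.2561]
ee_rot: [0.997, -0.083, -0.0, -0.0]
wrist_force: [-0.4, 0.1, -0.2]
grip_width: -0.0
gripper_force: 0.0
```

Request:
jog_arm([
  [[-8,-36.5,0],0],
  [[-8,-36.5,0],0],
  [[-8,-36.5,0],0],
  [[-8,-36.5,0],0],
  [[-8,-36.5,0],0],
  [[-8,-36.5,0],0],
  [[-8,-36.5,0],0],
])

```text
time: 1.85
tcp_pos: [0.4084, -0.0362, 0.2561]
ee_rot: [0.997, -0.083, 0.0, -0.0]
wrist_force: [0.3, 0.3, -0.2]
grip_width: -0.003
gripper_force: 0.0
```

Request:
jog_arm([
  [[-8,-36.5,0],0],
  [[-8,-36.5,0],0],
  [[-8,-36.5,0],0],
  [[-8,-36.5,0],0],
  [[-8,-36.5,0],0],
  [[-8,-36.5,0],0],
  [[-8,-36.5,0],0],
  [[0,0,0],0],
])

```text
time: 2.52
tcp_pos: [0.3957, 0.2287, 0.2554]
ee_rot: [0.997, -0.08, -0.001, -0.001]
wrist_force: [0.1, -0.3, 0.5]
grip_width: -0.002
gripper_force: 0.0
```

Request:
jog_arm([
  [[0,0,31],0],
  [[0,0,31],0],
  [[0,0,31],0],
  [[0,0,31],0],
  [[0,0,0],0],
])

```text
time: 2.93
tcp_pos: [0.3939, 0.2218, 0.1249]
ee_rot: [0.997, -0.083, -0.005, 0.003]
wrist_force: [-0.2, -0.4, -1.7]
grip_width: -0.0
gripper_force: 0.0
```

Request:
jog_arm([
  [[8,-0.4,0],0],
  [[8,-0.4,0],0],
  [[8,-0.4,0],0],
  [[8,-1.4,0],0],
  [[8,-1.4,0],0],
  [[8,-1.4,0],0],
  [[8,-1.4,0],0],
  [[8,-1.4,0],0],
])

```text
time: 3.6
tcp_pos: [0.4633, 0.2207, 0.1335]
ee_rot: [0.996, -0.085, 0.001, -0.0]
wrist_force: [-1.0, 0.5, 0.8]
grip_width: -0.002
gripper_force: 0.0
```

Request:
jog_arm([
  [[8,-1.4,0],0],
  [[8,-1.4,0],0],
  [[8,-1.4,0],0],
  [[8,-1.4,0],0],
  [[8,-1.4,0],0],
  [[4,0,0],0],
  [[0,0,0],0],
  [[0,0,0],0],
])

```text
time: 4.27
tcp_pos: [0.5062, 0.22, 0.1321]
ee_rot: [0.996, -0.085, -0.0, 0.0]
wrist_force: [0.1, -0.6, 0.0]
grip_width: -0.0
gripper_force: 0.0
```

```bash
python3 - <<'E'
from rig import monitor,get_image
import cv2,numpy as np
s=get_image("scene")[:,:,::-1];t=get_image("top")[:,:,::-1]
cv2.imwrite("pics/d.png",np.hstack([cv2.resize(s[80:220,200:340],None,fx=2.8,fy=2.8),cv2.resize(t[150:290,140:280],None,fx=2.8,fy=2.8)]))
print(monitor.read_state()["tcp_pos"])
E
```

```text
[0.50589731 0.22015803 0.13227726]
```

View pics/d.png

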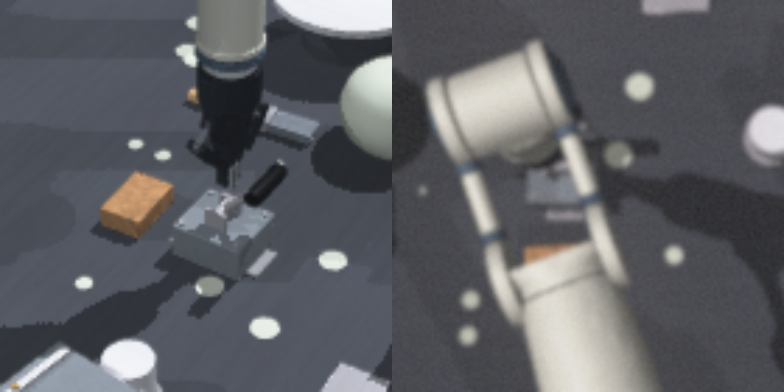

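The bar is at about (295,145) in scene, leaning to the far side, so the handle is over. I'll check its position numerically with the arm clear, lift, and travel over the gate with the gripper open.

Request:
jog_arm([
  [[0,0,-25],0],
  [[0,0,-33],0],
  [[0,0,-33],0],
  [[0,0,-33],0],
  [[0,0,0],0],
])

```text
time: 4.78
tcp_pos: [0.5073, 0.2208, 0.2651]
ee_rot: [0.996, -0.085, 0.006, -0.003]
wrist_force: [1.5, 0.1, 1.2]
grip_width: -0.002
gripper_force: 0.0
```

Request:
jog_arm([
  [[5.8,34.6,0],0],
  [[5.8,34.6,0],0],
  [[5.8,34.6,0],0],
  [[5.8,34.6,0],0],
  [[5.8,34.6,0],0],
  [[5.8,34.6,0],0],
  [[5.8,34.6,0],0],
  [[5.8,34.6,0],0],
], gripper=0)

```text
time: 5.45
tcp_pos: [0.5043, -0.0619, 0.2565]
ee_rot: [0.996, -0.085, 0.0, 0.0]
wrist_force: [0.7, -0.2, 0.1]
grip_width: 0.501
gripper_force: 0.0
```

Request:
jog_arm([
  [[5.8,34.6,0],0],
  [[5.8,34.6,0],0],
  [[5.8,34.6,0],0],
  [[5.8,34.6,0],0],
  [[5.8,34.6,0],0],
  [[5.8,34.6,0],0],
  [[0,0,0],0],
  [[0,0,0],0],
])

```text
time: 6.12
tcp_pos: [0.5035, -0.2723, 0.2555]
ee_rot: [0.996, -0.086, -0.0, -0.0]
wrist_force: [0.6, 0.7, 0.6]
grip_width: 0.501
gripper_force: 0.0
```

```bash
python3 - <<'E'
from rig import monitor,get_image
from h import *
import cv2
s=get_image("scene")[:,:,::-1];t=get_image("top")[:,:,::-1]
cv2.imwrite("pics/e.png",np.hstack([cv2.resize(s[100:290,150:340],None,fx=2.1,fy=2.1),cv2.resize(t[165:235,170:240],None,fx=5.7,fy=5.7)]))
st=monitor.read_state();print(st["tcp_pos"],st["ee_rot"],st["grip_width"])
E
```

```text
[ 0.50403775 -0.27033666  0.25626724] [ 9.96391021e-01 -8.48814110e-02  2.22702922e-05 -2.80600342e-04] 0.4988657163528145
```

View pics/e.png

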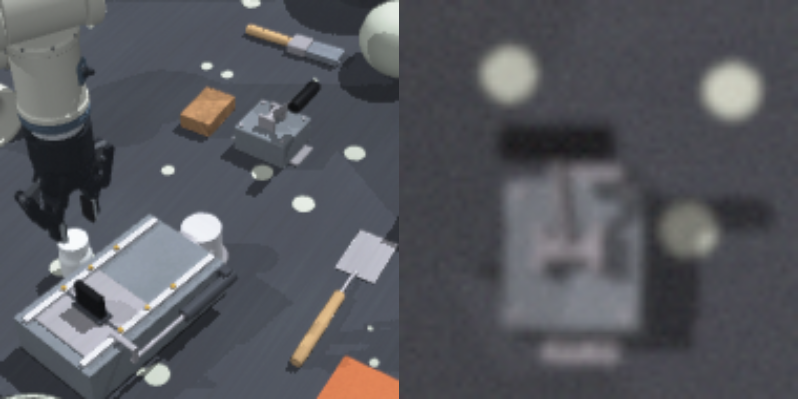

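The handle is fully on: in top its bar centre is at about (198,190), 115 mm beyond where it was. The gripper hangs above the fin, seen at about (193,243) in scene. Next I go down and grip.

Request:
jog_arm([
  [[0,0,36],0],
  [[0,0,36],0],
  [[0,0,30],0],
  [[0,0,22],0],
  [[0,0,14],0],
  [[0,0,8],0],
  [[0,0,0],0],
  [[0,0,0],0],
])

```text
time: 6.88
tcp_pos: [0.5047, -0.2707, 0.1116]
ee_rot: [0.996, -0.085, 0.001, 0.0]
wrist_force: [-0.0, -0.3, -0.5]
grip_width: 0.503
gripper_force: 0.0
```

Request:
jog_arm([
  [[0,0,0],0],
  [[0,0,0],0],
  [[0,0,0],0],
  [[0,0,0],0],
  [[0,0,0],0],
  [[0,0,0],0],
], gripper=-1, squeeze=50)

```text
time: 7.38
tcp_pos: [0.5049, -0.2711, 0.1123]
ee_rot: [0.996, -0.085, 0.001, 0.0]
wrist_force: [-0.3, 1.9, 6.2]
grip_width: 0.139
gripper_force: 50.3
```

Gripped, with an opening of 11.8 mm matching the 12 mm fin. I slide 50 mm along the box's +y, which is tool −y.

Request:
jog_arm([
  [[0,-8,0],0],
  [[0,-8,0],0],
  [[0,-8,0],0],
  [[0,-8,0],0],
  [[0,-8,0],0],
  [[0,-6,0],0],
  [[0,-4,0],0],
  [[0,0,0],0],
])

```text
time: 8.05
tcp_pos: [0.5129, -0.2232, 0.1123]
ee_rot: [0.996, -0.085, 0.001, 0.002]
wrist_force: [-0.9, -7.1, 5.3]
grip_width: 0.13
gripper_force: 50.2
```

Request:
jog_arm([
  [[0,0,0],0],
  [[0,0,0],0],
  [[0,0,0],0],
  [[0,0,0],0],
])

```text
time: 8.38
tcp_pos: [0.5128, -0.2239, 0.1123]
ee_rot: [0.996, -0.086, 0.001, 0.002]
wrist_force: [-2.6, -7.1, 5.7]
grip_width: 0.128
gripper_force: 50.2
```

```bash
python3 - <<'E'
from rig import monitor,get_image
from h import *
import cv2
s=get_image("scene")[:,:,::-1]
c=cv2.resize(s[185:285,140:270],None,fx=5,fy=5,interpolation=cv2.INTER_CUBIC)
for i in range(0,130,10):cv2.putText(c,str(140+i),(i*5,8),0,.3,(0,255,255))
for i in range(0,100,10):cv2.putText(c,str(185+i),(0,i*5+4),0,.3,(0,255,255))
cv2.imwrite("pics/f.png",c);cv2.imwrite("pics/f_full.png",s)
p=[monitor.read_state()["tcp_pos"]]
p=p[0];d=p-np.array([.5049,-.2711,.1123]);u=np.array([.168,.986,0])
print(p,d@u,monitor.read_state()["wrist_force"])
E
```

```text
[ 0.51283373 -0.22390879  0.11230922] 0.04786339553586212 [-1.45767627 -5.85968741  6.10030435]
```

View pics/f.png

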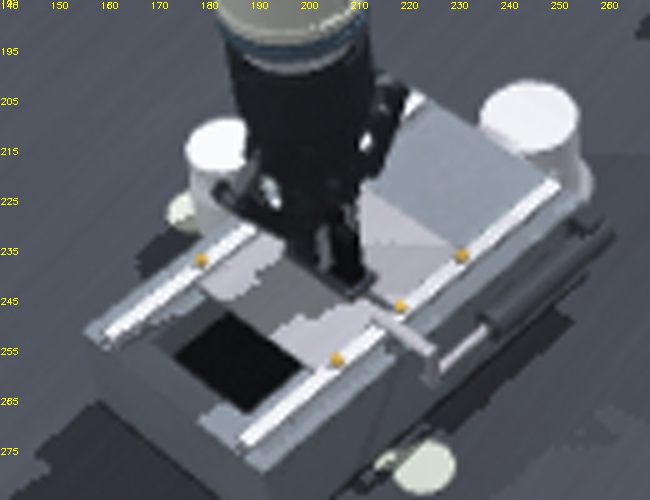

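```bash
python3 - <<'E'
from h import *
import cv2
from rig import get_image
a=cv2.imread("pics/scene0.png");t=get_image("top")[:,:,::-1]
b=np.ascontiguousarray(get_image("scene")[:,:,::-1])
u=np.array([.1679,.9858,0])
def proj(X):
    c=camera_model("scene");q=R.from_quat(c["attitude"]).inv().apply(X-c["xyz"]);return np.array([c["fx"]*q[0]/q[2]+c["cx"],c["fy"]*q[1]/q[2]+c["cy"]])
k=8;A=cv2.resize(a,None,fx=k,fy=k,interpolation=cv2.INTER_CUBIC);B=cv2.resize(b,None,fx=k,fy=k,interpolation=cv2.INTER_CUBIC)
for x0,y0,x1,y1 in[(207,258,218,274),(209,260,217,273),(205,259,217,268)]:
    r=cv2.matchTemplate(B[230*k:285*k,205*k:250*k],A[y0*k:y1*k,x0*k:x1*k],cv2.TM_CCOEFF_NORMED)
    _,v,_,l=cv2.minMaxLoc(r);d=np.array([l[0]/k+205-x0,l[1]/k+230-y0])
    c0=np.array([(x0+x1)/2,(y0+y1)/2]);X=plane("scene",c0,.07)
    print(v,d,[(m,(proj(X+u*m/1e3)-proj(X)).round(2)) for m in(46,48,50)])
E
```

```text
0.965865969657898 [ 12.125 -10.5  ] [(46, array([ 11.78, -10.05])), (48, array([ 12.28, -10.48])), (50, array([ 12.78, -10.91]))]
0.9792854189872742 [ 12.125 -10.5  ] [(46, array([ 11.78, -10.07])), (48, array([ 12.28, -10.5 ])), (50, array([ 12.79, -10.93]))]
0.9667689204216003 [ 12.125 -10.375] [(46, array([11.75, -9.96])), (48, array([ 12.25, -10.38])), (50, array([ 12.75, -10.81]))]
```

The gate's cross arm has moved about 47.8 mm, and the tool position agrees at 47.9 mm. I'll add 2 mm.

Request:
jog_arm([
  [[0,-2.2,0],0],
  [[0,0,0],0],
  [[0,0,0],0],
  [[0,0,0],0],
  [[0,0,0],0],
  [[0,0,0],0],
])

```text
time: 9.03
tcp_pos: [0.5132, -0.2218, 0.1123]
ee_rot: [0.996, -0.086, 0.001, 0.002]
wrist_force: [-1.7, -7.8, 5.8]
grip_width: 0.136
gripper_force: 50.2
```

```bash
python3 - <<'E'
from h import *
import cv2
from rig import get_image,monitor
a=cv2.imread("pics/scene0.png");b=np.ascontiguousarray(get_image("scene")[:,:,::-1]);t=get_image("top")[:,:,::-1]
k=8;A=cv2.resize(a,None,fx=k,fy=k,interpolation=cv2.INTER_CUBIC);B=cv2.resize(b,None,fx=k,fy=k,interpolation=cv2.INTER_CUBIC)
x0,y0,x1,y1=209,260,217,273
r=cv2.matchTemplate(B[230*k:285*k,205*k:250*k],A[y0*k:y1*k,x0*k:x1*k],cv2.TM_CCOEFF_NORMED)
_,v,_,l=cv2.minMaxLoc(r);print(v,l[0]/k+205-x0,l[1]/k+230-y0)
st=monitor.read_state();print((st["tcp_pos"]-[.5049,-.2711,.1123])@[.168,.986,0],st["wrist_force"],st["gripper_force"])
cv2.imwrite("pics/g.png",np.hstack([b[90:290,120:330],t[160:360,150:400]]).repeat(1.0.__int__(),0))
E
```

```text
0.9857479929924011 12.75 -10.875
0.050007348433809024 [-1.59390383 -6.48938159  6.9792645 ] 50.24936378002167
```

View pics/g.png

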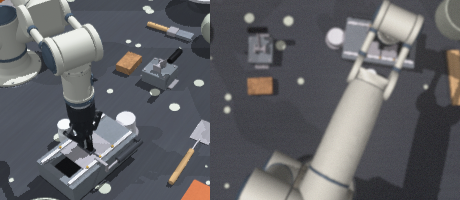

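The image shift of (12.75,−10.9) px corresponds to 50 mm. The picture shows the handle still on, at about (175,55) in the crop, the gate held at the middle studs, and the block, jar and scraper in place. I'm handing the job in.

```bash
python3 -c "
from rig import workorder;print(workorder.job_done())"
```

```text
the job is handed in; nothing more can be done
None
```

I threw the isolator handle fully over to on first, then slid the gate about 50 mm to half open; it was held there at 50 N grip at hand-in, about 9 s in, and none of the loose items I could see had moved.

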